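# Seat the shear box half behind its cam

### The arm

A 7-joint arm with a two-finger parallel gripper is mounted at the origin on a cart in front of the work surface, level with it; the furniture and walls round the work are solid. World frame = base frame: x ahead of the robot, y to its left, z up, the work surface at z = 0. Lengths are in mm, angles in rad, forces in N, time in s.
With the tool pointing down it reaches from about 425 to 950 mm from the base axis. Payload 4.7 kg.
Tool frame: the origin (TCP) lies at the centre of the arm's flange, where the gripper is bolted on; the fingertips stand 182 mm ahead of it and the grasp point (between the pads) lies 164 mm ahead of it (manip.pinch_z is the distance from the TCP to the grasp point, in mm); z points along the fingers, y is the line along which they close (so a half turn about z gives the same grasp; the last joint's range is limited). The gripper opens to 87 mm and grips with 3 to 60 N. Pads are 19 mm wide; open, the fingers measure 117 mm over their backs; the gripper's body (75 mm by 190 mm) begins 51 mm behind the grasp point.
Start: joints at [-1.181, 0.469, -0.049, 1.532, 0.024, 1.141, -0.082], TCP at [274.462, 616.685, 404.773] pointing down, gripper open.
Joint ranges: [-2.59, 2.59], [-0.33, 1.99], [-1.39, 1.29], [0.1, 2.45], [-1.04, 4.18], [0.21, 1.99], [-2.66, 2.66]. Speed limits (rad/s): [2.57, 2.57, 3.14, 3.14, 3.14, 3.14, 3.14].

### API

Orientations are given as a rotation vector (axis times angle).
In Python, from workcell import readout, optics, job, manip gives the robot as it stands.
- The arm moves only by the tool drive_tool, never from a script. Its argument "moves" is a list of rows, each an object with "translation": the shift along the tool's x, y, z in units of 0.25 m (1.0 is 0.25 m), a list of three; "roll": the turn about the tool's z in units of 90 degrees (1.0 is 90 degrees). A call has 1 to 5 rows; each row is the pose to reach, as a shift and turn from the pose commanded when the call began, along the tool's axes at that moment; what a row does not reach only later rows make up. A row lasts 1/10 s, in which the tool goes at most 50 mm and 8.59 degrees, less where a joint would pass 70% of its speed; a pose out of reach is approached as far as the arm can. A call with a number of a shift or a turn outside -1 to 1 is refused whole. A call with a gripper value outside its range is refused whole. "jaw" is the closure, from -1 (fully open) to 1 (shut), set as the call begins (left out, the last holds). The fingers move at their own pace and stop on an object; "squeeze" is the grip in N (left out, the last holds). Time passes only in rows, so rows that repeat a pose let the fingers close. It gives the time, the measured TCP pose, the force, the opening and the grip force at its end, in the units of the state.
- readout.read_state(): the state, without advancing time (a new reading comes with each control period).
- optics.camera(name): name is "side" or "top"; returns the picture (480x640x3 uint8, blue, green, red); there is no depth.
- optics.camera_params(name): a dict with "fov_y" (degrees; the focal length in pixels is half the picture's height over the tangent of half this angle, whatever the lens; pixels are square), "cx", "cy" (the principal point, pixels), "k1" (the pictures are not rectified: a ray, as slopes to the right and down, at radius r is drawn at 1 + k1 r^2 times it, then the intrinsics apply), "eye" and "rotation" of the camera in the world. Camera axes: x right, y down, z forward; pixel columns grow to the right and rows downward; lengths in mm; the calibration is good to about 2 mm. A picture is of the moment at which its call begins. camera_params takes no time and is no camera call.
- job.hand_in(): hands the job in; it is judged then, once.
The state is a dict: "time": time; "qpos": joint angles; "qvel": joint speeds; "joint_torque": joint torques, N m; "tool_pos": TCP position; "eef_rot": TCP orientation; "wrist_force": force on the tool from outside, world axes, zero at the start; "wrist_torque": the same for the moment, N m; "finger_gap": opening from 0.0 (shut) to 1.0 (fully open); "finger_force": force on a finger pad.
Only numpy, scipy, OpenCV 4.12 (cv2) and the standard library are available. Lean on these libraries where they do the work, as an engineer would, in place of code of your own. Each camera call takes 0.05 s, during which the arm holds its last target. There are 200 camera calls.

### The job

The brass lower half of the shear box lies loose between the rails of the green fixture, and the steel cam stands in the way of its nose. First, without moving the box half, push the cam's red knob round until its lever lies over the white line, where the cam is at its low point; then push the box half along the rails until it sits home against both steel end stops, and move clear. Only push gently with the fingertips or the outside of the fingers: grip and lift nothing, and leave the other things on the table alone.

Things in the scene. Friction and masses are not known exactly. Their poses are not given: they have to be found in the camera images.
- fixture: Green base plate fixed to the table, x -75..75, y -170..140, z 0..10 mm in its own frame; origin on the table surface, z up. Two aluminium rails along y (inner faces at x = -50.5 and +50.5 mm, 16 mm wide, y -64..122, top at z 22) guide the box half, which is pushed towards the fixture's -y.
- end_stops (a point): Midway between the two steel end stops, on the plate (10 mm above the table), in the plane of their faces: fixture x 0, y -64 mm. The stops lie at x 40..70 mm on either side, top 30 mm above the table; at home the box half's front face is against both. Same axes as the fixture.
- cam_pivot (a point): Vertical pivot axis of the cam, at the top face of the plate, 10 mm above the table; fixture x 0, y -100 mm. Same axes as the fixture. The cam is a steel disc, radius 30, z 11..29 mm above the table, its centre 14 mm off the pivot: at its low point the disc's bulk is away from the box half.
- index_line (a point): Middle of the white line, 40 by 5 mm, painted on the plate. It points radially from the pivot, 66 mm from it, at 225 degrees in the fixture's frame (between -x and -y). The lever lies over it at the cam's low point.
- cam (a joint): Cam angle in rad, anticlockwise positive seen from above, range -0.8 to 2.6. 0 is the low point, lever over the white line; there is no stop or click there. Starts between 1.2 and 2.2, so the knob is pushed clockwise. Beyond about 0.6 from 0 the cam blocks the nose short of home. Stiff: dry friction 0.2 N m, about 3.5 N at the knob; it stays where left.
- cam_knob (a point): Centre of the top face of the red upright knob on the lever's end: a cylinder 18 mm in diameter, foot 40 and top 76 mm above the table, 60 mm from the pivot axis. The dark flat lever below it is 14 mm wide, z 32..40 mm. In the fixture's frame the lever points at 225 degrees plus the cam angle.
- box_half: Brass lower shear box half (the follower slide): loose, 0.5 to 1 kg, on the plate between the rails, 1.5 mm clearance each side. Origin on its underside, 10 mm above the table; axes as the fixture's. Block x -49..49, y -40..58, z 0..22 mm; nose 24 mm wide, y -40..-57, z 4..16. Home: origin at y = -24 mm in the fixture's frame; it starts 55 to 85 mm short of that.
- box_back (a point): Middle of the box half's flat back face (98 mm wide, 22 mm high, y = +58 mm of the box half), where it is pushed; 21 mm above the table. At home it is at fixture y = +34 mm.
- sample_tin: Bystander: aluminium tin with lid, 56 mm in diameter, 40 mm high, loose. Origin at the centre of its underside.
- grease_tub: Bystander: white tub with blue lid, 60 mm in diameter, 48 mm high, loose. Origin at the centre of its underside.
- old_jar: Bystander: clear jar with red lid, 65 mm in diameter, 99 mm high, loose. Origin at the centre of its underside.
- weight: Bystander: black slotted disc weight, 70 mm in diameter, 17 mm high, loose, near the cam end of the fixture. Origin at the centre of its underside.
- screwdriver: Bystander: screwdriver with orange handle, 206 mm long, 28 mm high, lying loose along its y axis. Origin at its underside, mid length.

How it is judged (in metres and radians):
On the way, in this order (a step that is already met when the one before it is completed fails the run):
1. the cam is turned to its low point (within 0.35 rad) while the box half still lies where it was (value of joint cam between -0.35 and 0.35 rad and distance of box_half from where it was at the start of the episode below 0.012 m), for 0.2 s.
2. the box half is pushed home against the end stops (within 4 mm) (y of box_half in the frame of fixture below -0.02 m and z of box_half in the frame of fixture below 0.014 m), for 0.2 s.
At the end, for the whole second after the job is handed in: The box half lies flat and at rest between the rails, within 4 mm of home against both end stops and within 0.05 rad of square, with the cam still within 0.4 rad of its low point (y of box_half in the frame of fixture between -0.028 and -0.02 m and z of box_half in the frame of fixture below 0.013 m and angle between the y axis of box_half and the y axis of fixture, either way round below 0.05 rad and angle between box_half's own z axis and vertical below 0.05 rad and linear speed of box_half below 0.01 m/s and value of joint cam between -0.4 and 0.4 rad); the robot touches nothing.
It fails at once if the box half is moved more than 12 mm before the cam is at its low point (within 0.45 rad) (distance of box_half from where it was at the start of the episode above 0.012 m and (value of joint cam above 0.45 rad or value of joint cam below -0.45 rad)).
It fails at once if the box half is lifted or tipped (z of box_half in the frame of fixture above 0.018 m or angle between box_half's own z axis and vertical above 0.15 rad).
It fails at once if a bystander (tin, tub, jar, weight, screwdriver) is moved or lifted more than 20 mm (distance of any of sample_tin, grease_tub, old_jar, weight, screwdriver from where it was at the start of the episode above 0.02 m).
It fails at once if the knob is gripped or forced (more than 30 N from the fingers on the cam) (contact force between the fingers and cam above 30 N).
It fails at once if the box half is gripped or forced (more than 35 N from the fingers on it) (contact force between the fingers and box_half above 35 N).
It also fails if it takes over 54 s, if anything falls off the work surface, if the arm or the gripper's body presses on something with over 40 N, if the wrist force passes 120 N, or if a joint passes its speed limit or range.

## Working session

There is one attempt and no reset: what is moved stays moved. The work goes in short steps, Python scripts to look and compute and a tool call to move; the robot and the scene stay as the last step left them, time stands still between calls to the robot, and variables do not carry over. Pictures are saved under pics/ and viewed, at most 10 in all, crops included, and the job is handed in when it is done.

Besides the shell and the picture viewer there is one more tool, called after "Request:" in YAML: its name, and indented under it one key for each argument. drive_tool: Moves the arm, as the interface text tells. Its arguments: {"type":"object","properties":{"moves":{"type":"array","items":{"type":"object","properties":{"translation":{"type":"array","items":{"type":"number"}},"roll":{"type":"number"}}}},"jaw":{"type":"number"},"squeeze":{"type":"number"}},"required":["moves"]}

```bash
mkdir -p pics; ls; python3 - <<'E'
from workcell import readout, optics
import cv2
for n in("top","side"):
    cv2.imwrite(f"pics/{n}0.png",optics.camera(n)); print(optics.camera_params(n))
print(readout.read_state())
E
```

```text
pics
{'fov_y': 48.712056172796544, 'cx': 317.8483283398323, 'cy': 238.34563214593697, 'k1': 0.043338375112671926, 'eye': array([ 341.64853456,   45.36513171, 1378.45954835]), 'rotation': array([-2.14264091,  2.19646246, -0.10252308])}
{'fov_y': 45.733742692571546, 'cx': 325.65560160318097, 'cy': 244.54433911864282, 'k1': -0.05041073978010168, 'eye': array([  412.37057105, -1250.68598258,   823.59373639]), 'rotation': array([-2.09047957,  0.07734602, -0.01911464])}
{'time': 0.1, 'qpos': array([-1.18090272,  0.46938707, -0.04858386,  1.53355596,  0.02410482,
        1.1410016 , -0.08229558]), 'qvel': array([ 0.00031691, -0.00191224, -0.00045653, -0.00330286,  0.000999  ,
       -0.00079872, -0.0013467 ]), 'joint_torque': array([-1.96021119e-04, -5.09171140e+01, -8.18437245e-02, -2.36829329e+01,
       -6.16054516e-02,  3.43978743e-02,  5.72748854e-05]), 'tool_pos': array([274.39231339, 616.48212725, 403.79416938]), 'eef_rot': array([-6.52941752e-01, -3.07268455e+00,  2.73439125e-03]), 'wrist_force': array([-0.98753521, -0.35916318,  0.64370355]), 'wrist_torque': array([ 0.03793405, -0.02826284, -0.05668597]), 'finger_force': 0.0, 'finger_gap': 1.000054378038427}
```

View pics/top0.png

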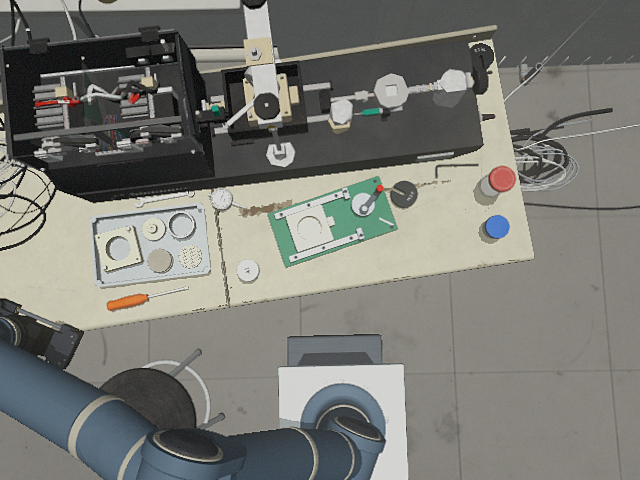

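View pics/side0.png

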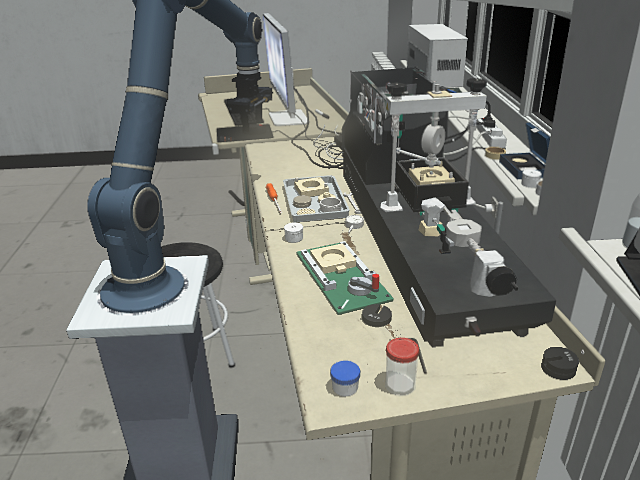

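The top view shows the green fixture around (333,222), with the red knob at (380,188) and the weight at (404,194). The robot is at the bottom. I'll zoom in on the fixture.

```bash
cat > h.py <<'E'
import numpy as np, cv2
from scipy.spatial.transform import Rotation as R
from workcell import optics
def cam(n):
    p=optics.camera_params(n); f=240/np.tan(np.radians(p['fov_y']/2))
    return p,f,R.from_rotvec(p['rotation']).as_matrix()
def px(n,X):
    p,f,M=cam(n); c=(np.atleast_2d(X)-p['eye'])@M   # rotation: camera->world
    s=c[:,:2]/c[:,2:]; s=s*(1+p['k1']*(s**2).sum(1,keepdims=True))
    return s*f+[p['cx'],p['cy']]
def at(n,uv,z):
    p,f,M=cam(n); d=(np.atleast_2d(uv)-[p['cx'],p['cy']])/f; s=d.copy()
    for _ in range(10): s=d/(1+p['k1']*(s**2).sum(1,keepdims=True))
    r=np.c_[s,np.ones(len(s))]@M.T
    return p['eye']+r*((z-p['eye'][2])/r[:,2:])
E
python3 - <<'E'
from h import *
i=cv2.imread('pics/top0.png')[165:275,260:420]
cv2.imwrite('pics/c0.png',cv2.resize(i,None,fx=5,fy=5,interpolation=cv2.INTER_CUBIC))
print(px('top',[0,0,0]))
E
```

```text
[[341.73331373 426.82477924]]
```

View pics/c0.png

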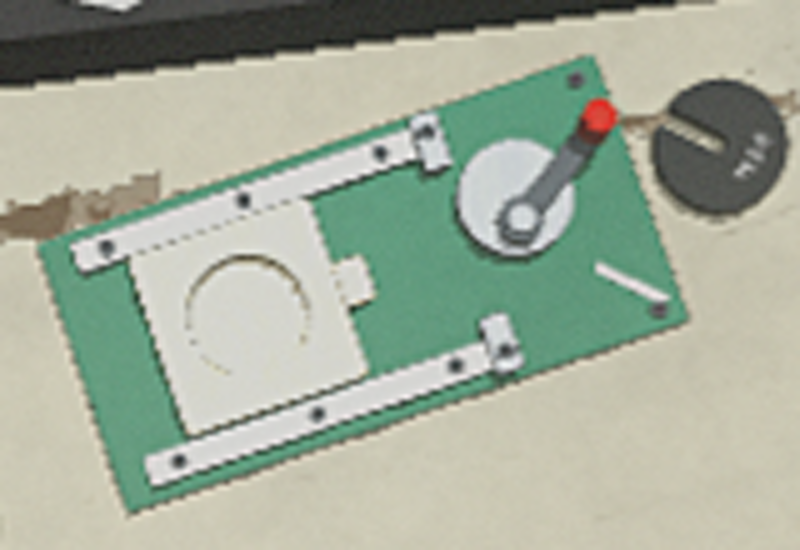

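The crop shows the plate corners at (40,245), (592,58), (688,320) and (130,512). The knob is at (600,115), the white line runs (598,266)-(668,300), and the box back edge runs (130,255)-(190,435). The weight is close to the knob, centred at (720,147).

```bash
cat >> h.py <<'E'
def full(c): return (np.array(c,float)+.5)/5-.5+[260,165]
C=full([(40,245),(592,58),(688,320),(130,512)])
F=np.array([(75,140),(75,-170),(-75,-170),(-75,140)],float)
def fit(W,F):
    w0,f0=W.mean(0),F.mean(0); H=(F-f0).T@(W-w0)
    a=np.arctan2(H[0,1]-H[1,0],H[0,0]+H[1,1]); r=np.array([[np.cos(a),-np.sin(a)],[np.sin(a),np.cos(a)]])
    return a,r,w0-r@f0
A,Rf,T=fit(at('top',C,10)[:,:2],F)
def tof(W): return (np.atleast_2d(W)[:,:2]-T)@Rf
def tow(P): return np.atleast_2d(P)@Rf.T+T
E
python3 - <<'E'
from h import *
np.set_printoptions(suppress=True,precision=1)
print(A,T,tof(at('top',C,10))-F)
k=at('top',full([(600,113)]),76);print('knob',k,tof(k),[np.hypot(*(q-[0,-100])) for q in tof(k)])
q=tof(k)[0]-[0,-100];print('cam',np.mod(np.arctan2(q[1],q[0])-np.radians(225),6.283))
print('pivot', tof(at('top',full([(522,220)]),36)))
print('boxback',tof(at('top',full([(130,255),(190,435)]),32)),'nose',tof(at('top',full([(363,256),(375,297)]),26)))
print('front',tof(at('top',full([(313,200),(370,375)]),32)))
print('line',tof(at('top',full([(598,266),(668,300)]),10)))
print('weight',tof(at('top',full([(720,147)]),17)))
for n,P in [('line30',(0,-100))]: print(tow(P))
print(tow([(0,115),(-42.4,-142.4),(-3,-160)]))
print(px('side',np.r_[k[0]][None]))
E
```

```text
0.3065327883559849 [515.3  24.1] [[-1.4 -2.4]
 [-1.9  2.7]
 [ 1.7  2. ]
 [ 1.6 -2.3]]
knob [[ 593.4 -108.7   76. ]] [[  34.4 -150.2]] [np.float64(60.83634368937392)]
cam 1.3865163592874419
pivot [[   1.1 -100.8]]
boxback [[ 49.9  94.6]
 [-47.6  95.2]] nose [[ 11.3 -18.6]
 [-10.8 -17.4]]
front [[ 46.3  -3.4]
 [-48.5  -1.5]]
line [[ -31.4 -133.4]
 [ -60.1 -161.8]]
weight [[   6. -213.]]
[[545.4 -71.2]]
[[ 480.6  133.8]
 [ 517.8 -124.4]
 [ 560.7 -129.3]]
[[376.4 275. ]]
```

```bash
cat >> h.py <<'E'
from workcell import readout
def plan(pf,tipz,rollto=True):
    s=readout.read_state(); M=R.from_rotvec(s['eef_rot']).as_matrix()
    w=np.r_[tow(pf)[0],tipz+182]; d=M.T@(w-s['tool_pos'])/250
    y=Rf.T@M[:2,1]; ang=np.arctan2(y[1],y[0])          # tool y in the fixture frame
    e=(np.pi/2-ang+np.pi/2)%np.pi-np.pi/2               # ccw turn seen from above needed
    print('t',s['time'],'tipF',tof(s['tool_pos'])[0].round(1),'tipz',round(s['tool_pos'][2]-182,1),'shift',d.round(3),'roll',round(-e/(np.pi/2),3),'|mm|',np.linalg.norm(d)*250,'Fw',s['wrist_force'].round(1))
    print('tool axes x,y in fixture',(Rf.T@M[:2,0]).round(3),y.round(3), 'tool z',M[:,2].round(3))
E
python3 - <<'E'
from h import *
np.set_printoptions(suppress=True,precision=1)
plan((58,-148),130)
print(tof(at('top',full([(0,90),(650,7)]),0)))
g=at('side',[(431,347),(350,215)],0);print(g,tof(g))
for z in (100,150,200):print(z,px('side',np.c_[g[:1,:2],z]))
E
```

```text
t 0.1 tipF [-50.9 637.4] tipz 221.8 shift [-2.4 -2.1  0.4] roll -0.462 |mm| 798.2318381566878 Fw [-1.  -0.4  0.6]
tool axes x,y in fixture [-0.7  0.7] [0.7 0.7] tool z [-0. -0. -1.]
[[ 160.4  131.9]
 [  90.6 -207.1]]
[[ 690.9 -293.3    0. ]
 [ 577.4  363.8    0. ]] [[  71.7 -355.6]
 [ 161.8  305.1]]
100 [[434.6 310.4]]
150 [[436.5 290.9]]
200 [[438.4 270.5]]
```

Request:
drive_tool:
  moves:
    - {"translation":[-0.15,-0.13,0]}
    - {"translation":[-0.3,-0.26,0]}
    - {"translation":[-0.45,-0.39,0]}
    - {"translation":[-0.6,-0.52,0]}
    - {"translation":[-0.75,-0.65,0]}
  jaw: 1
  squeeze: 5

```text
validation failed for argument at $.mo...
```

Request:
drive_tool:
  moves:
    - {"translation":[-0.15,-0.13,0]}
    - {"translation":[-0.3,-0.26,0]}
    - {"translation":[-0.45,-0.39,0]}
    - {"translation":[-0.6,-0.52,0]}
    - {"translation":[-0.75,-0.65,0]}

```text
validation failed for argument at $.mo...
```

```bash
python3 -c "
from h import *
plan((54,-142),110)"
```

```text
t 0.1 tipF [-50.9 637.4] tipz 221.8 shift [-2.382 -2.054  0.451] roll -0.462 |mm| 794.3560827847108 Fw [-1.  -0.4  0.6]
tool axes x,y in fixture [-0.748  0.663] [0.663 0.748] tool z [-0.001 -0.002 -1.   ]
```

Validation probably wants `roll` in every row.

Request:
drive_tool:
  moves:
    - {"translation":[-0.15,-0.13,0.0],"roll":0.0}
    - {"translation":[-0.3,-0.26,0.0],"roll":0.0}
    - {"translation":[-0.45,-0.39,0.0],"roll":0.0}
    - {"translation":[-0.6,-0.52,0.0],"roll":0.0}
    - {"translation":[-0.75,-0.65,0.0],"roll":0.0}
  jaw: 1
  squeeze: 5

```text
time: 0.6
tool_pos: [380.2, 389.9, 404.4]
eef_rot: [-0.653, -3.073, 0.001]
wrist_force: [1.2, 1.1, -0.2]
finger_gap: 0.629
finger_force: 0.0
```

Request:
drive_tool:
  moves:
    - {"translation":[-0.15,-0.13,0.0],"roll":0.0}
    - {"translation":[-0.3,-0.26,0.0],"roll":0.0}
    - {"translation":[-0.45,-0.39,0.0],"roll":0.0}
    - {"translation":[-0.6,-0.52,0.0],"roll":0.0}
    - {"translation":[-0.75,-0.65,0.0],"roll":0.0}

```text
time: 1.1
tool_pos: [485.2, 165.2, 404.6]
eef_rot: [-0.653, -3.073, -0.0]
wrist_force: [1.7, -0.2, 0.7]
finger_gap: 0.173
finger_force: 0.0
```

```bash
python3 -c "
from h import *
plan((54,-142),110)"
```

```text
t 1.1 tipF [ 13.9 143.6] tipz 222.6 shift [-0.878 -0.749  0.45 ] roll -0.462 |mm| 309.6160206367054 Fw [ 1.7 -0.2  0.7]
tool axes x,y in fixture [-0.748  0.663] [0.663 0.748] tool z [-0.  0. -1.]
```

Request:
drive_tool:
  moves:
    - {"translation":[-0.15,-0.13,0.0],"roll":-0.08}
    - {"translation":[-0.3,-0.26,0.0],"roll":-0.16}
    - {"translation":[-0.45,-0.39,0.0],"roll":-0.24}
    - {"translation":[-0.6,-0.52,0.0],"roll":-0.3}
    - {"translation":[-0.75,-0.65,0.0],"roll":-0.34}

```text
time: 1.6
tool_pos: [588.6, -55.2, 404.5]
eef_rot: [0.186, -3.136, -0.001]
wrist_force: [1.2, 0.2, 0.5]
finger_gap: 0.01
finger_force: 0.0
```

```bash
python3 -c "
from h import *
plan((56,-140),100)"
```

```text
t 1.6 tipF [ 46.  -97.8] tipz 222.5 shift [-0.071 -0.159  0.49 ] roll -0.12 |mm| 129.9239322783201 Fw [1.2 0.2 0.5]
tool axes x,y in fixture [-0.982  0.187] [0.187 0.982] tool z [-0.  0. -1.]
```

Request:
drive_tool:
  moves:
    - {"translation":[-0.07,-0.16,0.1],"roll":0.0}
    - {"translation":[-0.07,-0.16,0.25],"roll":0.0}
    - {"translation":[-0.07,-0.16,0.4],"roll":0.0}
    - {"translation":[-0.07,-0.16,0.48],"roll":0.0}
    - {"translation":[-0.07,-0.16,0.48],"roll":0.0}

```text
time: 2.1
tool_pos: [608.8, -90.9, 280.9]
eef_rot: [0.18, -3.128, -0.002]
wrist_force: [-0.2, -1.2, 0.2]
finger_gap: 0.005
finger_force: 0.0
```

```bash
python3 - <<'E'
from h import *
plan((56,-140),58)
i=optics.camera('top')[165:275,260:420]; j=optics.camera('side')[225:335,290:450]
cv2.imwrite('pics/c1.png',cv2.resize(np.hstack([i,j]),None,fx=2.5,fy=2.5,interpolation=cv2.INTER_CUBIC))
E
```

```text
t 2.1 tipF [  54.5 -137.9] tipz 98.9 shift [-0.009 -0.007  0.163] roll -0.122 |mm| 40.94508774868253 Fw [-0.2 -1.2  0.2]
tool axes x,y in fixture [-0.982  0.19 ] [0.19  0.982] tool z [-0.008  0.001 -1.   ]
```

View pics/c1.png

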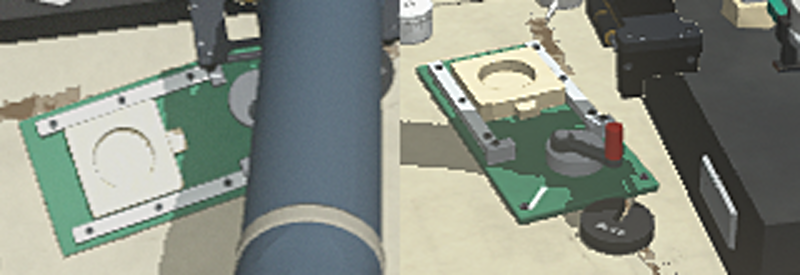

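The top view is blocked by the arm. In the side crop, a dark body at (655,60) sits near the machine, and the knob is at (614,142). I need a larger side view.

```bash
python3 - <<'E'
from h import *
i=optics.camera('side')[180:330,300:500]
print((px('side',[[608.8,-90.9,98.9],[608.8,-90.9,117],[608.8,-90.9,168],[608.8,-90.9,280]])-[300,180])*4)
cv2.imwrite('pics/c2.png',cv2.resize(i,None,fx=4,fy=4,interpolation=cv2.INTER_CUBIC))
E
```

```text
[[327.69902173 330.95284299]
 [328.63575112 305.2799363 ]
 [331.32665167 231.07922026]
 [337.51126832  57.91395665]]
```

View pics/c2.png

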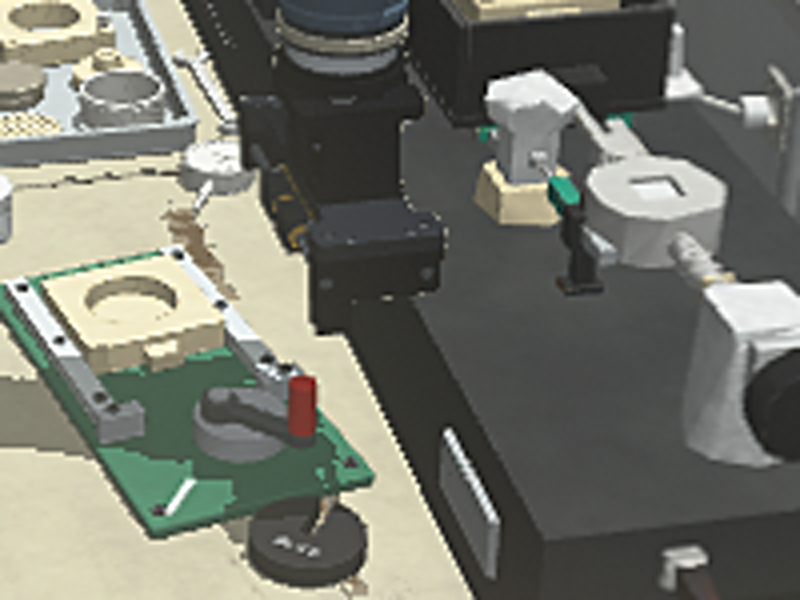

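The fingertip is at about (328,330) in this crop, as computed. The machine top is about 80 mm high, so the gripper body will clear it. I'll shift outward a little, then descend.

```bash
python3 -c "
from h import *
plan((59,-148),52)"
```

```text
t 2.25 tipF [  56.3 -138.7] tipz 103.9 shift [-0.017 -0.034  0.208] roll -0.122 |mm| 52.76787865667771 Fw [-0.6 -0.3  0.6]
tool axes x,y in fixture [-0.982  0.19 ] [0.19  0.982] tool z [ 0.002 -0.    -1.   ]
```

Request:
drive_tool:
  moves:
    - {"translation":[-0.02,-0.035,0.0],"roll":0.0}
    - {"translation":[-0.02,-0.035,0.1],"roll":0.0}
    - {"translation":[-0.02,-0.035,0.2],"roll":0.0}
    - {"translation":[-0.02,-0.035,0.21],"roll":0.0}
    - {"translation":[-0.02,-0.035,0.21],"roll":0.0}

```text
time: 2.75
tool_pos: [616.7, -99.7, 232.9]
eef_rot: [-0.18, 3.136, -0.0]
wrist_force: [-0.1, 0.0, -0.3]
finger_gap: 0.005
finger_force: 0.0
```

```bash
python3 - <<'E'
from h import *
s=readout.read_state()
plan((59,-148),52)
# knob path shifted to the pusher centre; steps of the push in tool units, tool axes as now
M=R.from_rotvec(s['eef_rot']).as_matrix(); t=tof(s['tool_pos'])[0]
n=Rf.T@-M[:2,0]; y=Rf.T@M[:2,1]
th=np.radians(225)+np.linspace(1.42,0,13)
P=np.c_[60*np.cos(th),-100+60*np.sin(th)]+18.5*n+4*y
d=np.c_[(P-t)@Rf.T,np.zeros(13)]@M/250
print(np.c_[th-np.radians(225),d[:,:2]].round(3))
i=optics.camera('side')[205:325,330:430]
cv2.imwrite('pics/c3.png',cv2.resize(i,None,fx=5,fy=5,interpolation=cv2.INTER_CUBIC))
E
```

```text
t 2.75 tipF [  59.3 -148.7] tipz 50.9 shift [ 0.002  0.002 -0.004] roll -0.122 |mm| 1.3231092807957243 Fw [-0.1  0.  -0.3]
tool axes x,y in fixture [-0.982  0.19 ] [0.19  0.982] tool z [ 0.001 -0.    -1.   ]
[[ 1.420e+00  1.900e-02 -1.000e-03]
 [ 1.302e+00  4.000e-02 -2.000e-02]
 [ 1.183e+00  6.300e-02 -3.800e-02]
 [ 1.065e+00  8.700e-02 -5.200e-02]
 [ 9.470e-01  1.130e-01 -6.300e-02]
 [ 8.280e-01  1.400e-01 -7.200e-02]
 [ 7.100e-01  1.680e-01 -7.600e-02]
 [ 5.920e-01  1.960e-01 -7.800e-02]
 [ 4.730e-01  2.250e-01 -7.600e-02]
 [ 3.550e-01  2.530e-01 -7.100e-02]
 [ 2.370e-01  2.800e-01 -6.300e-02]
 [ 1.180e-01  3.060e-01 -5.100e-02]
 [ 0.000e+00  3.300e-01 -3.700e-02]]
```

View pics/c3.png

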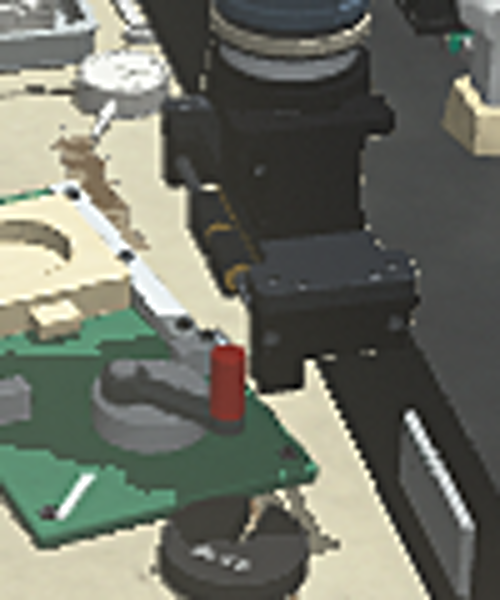

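The finger at (275,370) stands just right of the knob at (227,385), at knob height. Next I push along the arc.

Request:
drive_tool:
  moves:
    - {"translation":[0.02,-0.005,0.0],"roll":0.0}
    - {"translation":[0.04,-0.02,0.0],"roll":0.0}
    - {"translation":[0.06,-0.036,0.0],"roll":0.0}
    - {"translation":[0.085,-0.05,0.0],"roll":0.0}
    - {"translation":[0.11,-0.062,0.0],"roll":0.0}

```text
time: 3.3
tool_pos: [591.6, -119.2, 233.8]
eef_rot: [-0.18, 3.13, -0.004]
wrist_force: [5.5, -1.1, 0.3]
finger_gap: 0.005
finger_force: 2.7
```

```bash
cat > push.py <<'E'
from h import *
s=readout.read_state(); M=R.from_rotvec(s['eef_rot']).as_matrix(); t=tof(s['tool_pos'])[0]
n=Rf.T@-M[:2,0]; y=Rf.T@M[:2,1]
print('t',s['time'],'tip',t.round(1),'F fixture',(Rf.T@s['wrist_force'][:2]).round(1))
th=np.radians(225)+np.arange(1.1,-.35,-.1)
P=np.c_[60*np.cos(th),-100+60*np.sin(th)]+18.5*n+4*y
d=np.c_[(P-t)@Rf.T,np.zeros(len(P))]@M/250
print(np.c_[th-np.radians(225),d[:,:2]].round(3).tolist())
i=optics.camera('side'); b,g,r=[i[...,k].astype(int) for k in range(3)]
m=(r>2*g+20)&(r>2*b+20); m[:230]=0; m[330:]=0; m[:,:300]=0; m[:,420:]=0
v,u=np.nonzero(m); print('red px',u.mean(),v.mean(),len(u),'top row',v.min())
# best cam angle for the knob's mid point seen by the side camera
A_=np.linspace(-.5,1.8,231); a=A_+np.radians(225)
W=np.c_[tow(np.c_[60*np.cos(a),-100+60*np.sin(a)]),np.full(len(a),58)]
e=np.abs(px('side',W)-[u.mean(),v.mean()]); k=np.hypot(*e.T).argmin(); print('cam est',A_[k],e[k])
E
python3 push.py
```

```text
t 3.3 tip [  29.6 -159.7] F fixture [ 4.9 -2.7]
[[1.1, -0.029, 0.018], [1.0, -0.007, 0.007], [0.9, 0.015, -0.001], [0.8, 0.038, -0.007], [0.7, 0.062, -0.011], [0.6, 0.086, -0.012], [0.5, 0.11, -0.011], [0.4, 0.134, -0.008], [0.3, 0.157, -0.002], [0.2, 0.18, 0.006], [0.1, 0.201, 0.017], [-0.0, 0.222, 0.029], [-0.1, 0.241, 0.043], [-0.2, 0.259, 0.06], [-0.3, 0.275, 0.077]]
red px 368.14285714285717 281.92857142857144 14 top row 278
cam est 0.9899999999999998 [1.20146718 3.13291159]
```

Request:
drive_tool:
  moves:
    - {"translation":[0.02,-0.003,0.0],"roll":0.0}
    - {"translation":[0.04,-0.008,0.0],"roll":0.0}
    - {"translation":[0.065,-0.011,0.0],"roll":0.0}
    - {"translation":[0.09,-0.012,0.0],"roll":0.0}
    - {"translation":[0.11,-0.011,0.0],"roll":0.0}

```text
time: 3.85
tool_pos: [564.1, -126.3, 233.4]
eef_rot: [-0.178, 3.132, -0.006]
wrist_force: [4.1, -4.6, 0.2]
finger_gap: 0.008
finger_force: 2.7
```

```bash
python3 push.py
```

```text
t 3.85 tip [   1.2 -158.1] F fixture [ 2.5 -5.7]
[[1.1, -0.141, 0.034], [1.0, -0.12, 0.023], [0.9, -0.097, 0.015], [0.8, -0.074, 0.008], [0.7, -0.051, 0.005], [0.6, -0.027, 0.003], [0.5, -0.003, 0.004], [0.4, 0.021, 0.008], [0.3, 0.044, 0.013], [0.2, 0.067, 0.021], [0.1, 0.089, 0.032], [-0.0, 0.109, 0.044], [-0.1, 0.128, 0.059], [-0.2, 0.146, 0.075], [-0.3, 0.162, 0.093]]
red px 356.7692307692308 286.53846153846155 13 top row 280
cam est 0.44999999999999984 [0.03846353 0.97493125]
```

Request:
drive_tool:
  moves:
    - {"translation":[0.025,0.009,0.0],"roll":0.0}
    - {"translation":[0.045,0.014,0.0],"roll":0.0}
    - {"translation":[0.067,0.022,0.0],"roll":0.0}
    - {"translation":[0.09,0.033,0.0],"roll":0.0}
    - {"translation":[0.105,0.042,0.0],"roll":0.0}

```text
time: 4.4
tool_pos: [536.0, -117.6, 232.7]
eef_rot: [-0.179, 3.135, -0.003]
wrist_force: [3.0, -3.4, 0.3]
finger_gap: 0.006
finger_force: 1.7
```

```bash
python3 push.py; python3 -c "
from h import *
i=optics.camera('side')[225:325,290:410]
cv2.imwrite('pics/c4.png',cv2.resize(i,None,fx=5,fy=5,interpolation=cv2.INTER_CUBIC))"
```

```text
t 4.4 tip [ -23.  -141.4] F fixture [ 1.8 -4.2]
[[1.1, -0.249, -0.014], [1.0, -0.228, -0.024], [0.9, -0.205, -0.033], [0.8, -0.182, -0.039], [0.7, -0.158, -0.042], [0.6, -0.134, -0.044], [0.5, -0.11, -0.043], [0.4, -0.087, -0.039], [0.3, -0.063, -0.034], [0.2, -0.041, -0.025], [0.1, -0.019, -0.015], [-0.0, 0.001, -0.003], [-0.1, 0.021, 0.012], [-0.2, 0.038, 0.028], [-0.3, 0.054, 0.046]]
red px 343.4 282.6 5 top row 279
cam est -0.15000000000000008 [1.0381219  2.95151243]
```

View pics/c4.png

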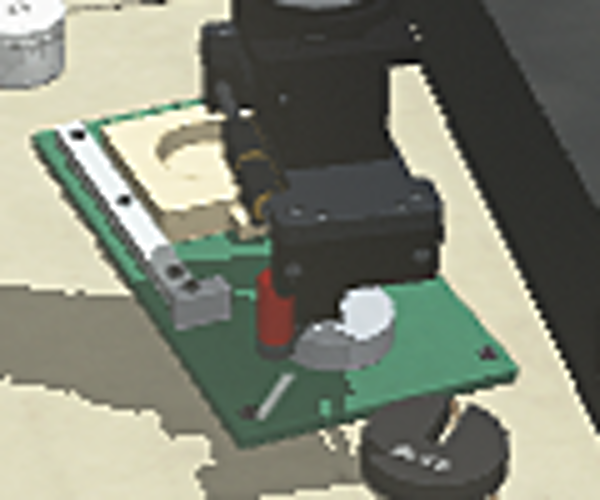

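The knob is centred at crop (275,312), which is full image (345,287), and the line emerges from below it. I'll check the angle with these pixels and with the brass box position.

```bash
python3 - <<'E'
from h import *
for c in (.3,.2,.1,0,-.1,-.2):
    a=c+np.radians(225); print(c,(px('side',np.c_[tow([60*np.cos(a),-100+60*np.sin(a)]),58])[0]-[290,225])*5, ((px('side',np.c_[tow([60*np.cos(a),-100+60*np.sin(a)]),40])[0]-[290,225])*5).round())
print((px('side',np.c_[tow([(-14,-132),(14,-132)][:1]+[(-32.5,-132.5),(-60.8,-160.8)]),[10]*3])-[290,225])*5)
E
```

```text
0.3 [315.17217764 312.43129935] [315. 343.]
0.2 [302.69577287 311.45907354] [303. 343.]
0.1 [290.46198788 309.79436828] [290. 341.]
0 [278.60558729 307.45775078] [279. 338.]
-0.1 [267.25582737 304.47779664] [267. 335.]
-0.2 [256.53470847 300.89056816] [257. 332.]
[[323.53199843 364.74786821]
 [289.4083861  373.7188953 ]
 [258.31009267 418.59519016]]
```

The cam is at about 0.03 rad. I'll back off and lift.

Request:
drive_tool:
  moves:
    - {"translation":[-0.05,-0.01,0.0],"roll":0.0}
    - {"translation":[-0.06,-0.01,-0.05],"roll":0.0}
    - {"translation":[-0.06,-0.01,-0.2],"roll":0.0}
    - {"translation":[-0.06,0.1,-0.28],"roll":-0.06}
    - {"translation":[-0.06,0.28,-0.28],"roll":-0.12}

```text
time: 5.0
tool_pos: [544.7, -47.0, 306.0]
eef_rot: [-0.471, 3.1, -0.004]
wrist_force: [0.6, 1.1, -1.0]
finger_gap: 0.004
finger_force: 0.0
```

```bash
python3 -c "
from h import *
plan((0,125),110)"
```

```text
t 5.0 tipF [  6.6 -76.7] tipz 124.0 shift [0.031 0.807 0.053] roll -0.003 |mm| 202.2757688573847 Fw [ 0.6  1.1 -1. ]
tool axes x,y in fixture [-1.     0.005] [0.005 1.   ] tool z [ 0.006 -0.001 -1.   ]
```

Request:
drive_tool:
  moves:
    - {"translation":[0.03,0.19,0.0],"roll":0.0}
    - {"translation":[0.03,0.38,0.0],"roll":0.0}
    - {"translation":[0.03,0.57,0.0],"roll":0.0}
    - {"translation":[0.03,0.75,0.0],"roll":0.0}
    - {"translation":[0.03,0.8,0.0],"roll":0.0}

```text
time: 5.5
tool_pos: [474.3, 149.1, 302.8]
eef_rot: [0.489, -3.102, -0.004]
wrist_force: [-0.6, -0.4, -0.2]
finger_gap: 0.004
finger_force: 0.0
```

```bash
python3 - <<'E'
from h import *
i=optics.camera('top')[165:275,260:420]; j=optics.camera('side')[225:335,290:450]
cv2.imwrite('pics/c5.png',cv2.resize(np.hstack([i,j]),None,fx=2.5,fy=2.5,interpolation=cv2.INTER_CUBIC))
plan((0,125),19)
E
```

```text
t 5.6 tipF [ -1.  128.3] tipz 120.6 shift [-0.004 -0.014  0.407] roll 0.002 |mm| 101.70325619364378 Fw [ 0.6 -0.4 -0.9]
tool axes x,y in fixture [-1.    -0.003] [-0.003  1.   ] tool z [-0.001  0.001 -1.   ]
```

View pics/c5.png

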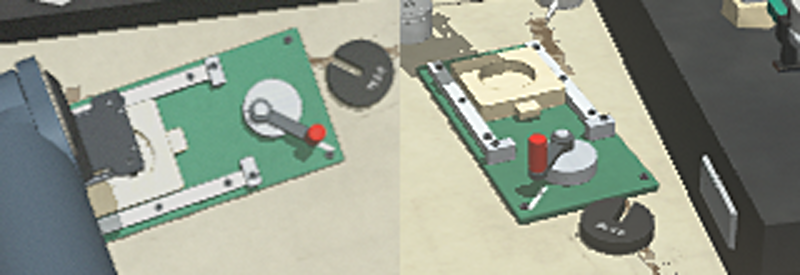

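The lever lies over the white line, with the knob at (316,132) in the top crop, and the box half hasn't moved. Next I descend behind it.

Request:
drive_tool:
  moves:
    - {"translation":[0.0,-0.01,0.15],"roll":0.0}
    - {"translation":[0.0,-0.01,0.3],"roll":0.0}
    - {"translation":[0.0,-0.01,0.38],"roll":0.0}
    - {"translation":[0.0,-0.01,0.405],"roll":0.0}
    - {"translation":[0.0,-0.01,0.405],"roll":0.0}

```text
time: 6.1
tool_pos: [477.5, 139.8, 200.6]
eef_rot: [0.471, -3.104, 0.002]
wrist_force: [-0.8, -0.2, 0.0]
finger_gap: 0.004
finger_force: 0.0
```

Request:
drive_tool:
  moves:
    - {"translation":[0.0,-0.03,0.0],"roll":0.0}
    - {"translation":[0.0,-0.06,0.0],"roll":0.0}
    - {"translation":[0.0,-0.09,0.0],"roll":0.0}
    - {"translation":[0.0,-0.12,0.0],"roll":0.0}
    - {"translation":[0.0,-0.15,0.0],"roll":0.0}

```text
time: 6.6
tool_pos: [488.6, 106.5, 202.3]
eef_rot: [-0.477, 3.103, 0.004]
wrist_force: [-1.9, 6.3, 2.4]
finger_gap: 0.004
finger_force: 3.1
```

```bash
python3 -c "
from h import *
plan((0,49),19)"
```

```text
t 6.6 tipF [-0.6 86.6] tipz 20.3 shift [-0.002 -0.15   0.005] roll -0.001 |mm| 37.645515925747326 Fw [-1.9  6.3  2.4]
tool axes x,y in fixture [-1.     0.002] [0.002 1.   ] tool z [ 0.002  0.003 -1.   ]
```

Request:
drive_tool:
  moves:
    - {"translation":[0.0,-0.03,0.0],"roll":0.0}
    - {"translation":[0.0,-0.06,0.0],"roll":0.0}
    - {"translation":[0.0,-0.085,0.0],"roll":0.0}
    - {"translation":[0.0,-0.105,0.0],"roll":0.0}
    - {"translation":[0.0,-0.12,0.0],"roll":0.0}

```text
time: 7.1
tool_pos: [497.6, 77.8, 202.2]
eef_rot: [-0.476, 3.103, 0.004]
wrist_force: [-2.1, 6.4, 4.0]
finger_gap: 0.003
finger_force: 3.2
```

```bash
python3 -c "
from h import *
plan((0,49),19)"
```

```text
t 7.1 tipF [-0.7 56.5] tipz 20.2 shift [-0.003 -0.03   0.005] roll -0.001 |mm| 7.657288683890873 Fw [-2.1  6.4  4. ]
tool axes x,y in fixture [-1.     0.002] [0.002 1.   ] tool z [ 0.002  0.003 -1.   ]
```

Request:
drive_tool:
  moves:
    - {"translation":[0.0,-0.006,0.0],"roll":0.0}
    - {"translation":[0.0,-0.012,0.0],"roll":0.0}
    - {"translation":[0.0,-0.016,0.0],"roll":0.0}
    - {"translation":[0.0,-0.02,0.0],"roll":0.0}
    - {"translation":[0.0,-0.024,0.0],"roll":0.0}

```text
time: 7.6
tool_pos: [499.2, 72.5, 202.3]
eef_rot: [-0.477, 3.103, 0.004]
wrist_force: [-2.2, 5.9, 3.9]
finger_gap: 0.003
finger_force: 3.2
```

Request:
drive_tool:
  moves:
    - {"translation":[0.0,-0.004,0.0],"roll":0.0}
    - {"translation":[0.0,-0.004,0.0],"roll":0.0}

```text
time: 7.8
tool_pos: [499.5, 71.4, 202.2]
eef_rot: [-0.477, 3.103, 0.004]
wrist_force: [-1.9, 5.1, 3.7]
finger_gap: 0.006
finger_force: 2.9
```

Request:
drive_tool:
  moves:
    - {"translation":[0.0,-0.004,0.0],"roll":0.0}
    - {"translation":[0.0,-0.004,0.0],"roll":0.0}

```text
time: 8.0
tool_pos: [499.8, 70.5, 202.3]
eef_rot: [-0.477, 3.103, 0.004]
wrist_force: [-1.2, 5.5, 3.7]
finger_gap: 0.008
finger_force: 3.0
```

```bash
python3 -c "
from h import *
plan((0,49),19)"
```

```text
t 8.0 tipF [-0.7 48.8] tipz 20.3 shift [-0.003  0.001  0.005] roll -0.001 |mm| 1.470450902966649 Fw [-1.2  5.5  3.7]
tool axes x,y in fixture [-1.     0.002] [0.002 1.   ] tool z [ 0.002  0.003 -1.   ]
```

No stop yet, since the force is only sliding friction. I'll continue at 1 mm per step until it rises.

Request:
drive_tool:
  moves:
    - {"translation":[0.0,-0.004,0.0],"roll":0.0}
    - {"translation":[0.0,-0.008,0.0],"roll":0.0}
    - {"translation":[0.0,-0.008,0.0],"roll":0.0}

```text
time: 8.3
tool_pos: [500.4, 68.5, 202.3]
eef_rot: [-0.477, 3.103, 0.004]
wrist_force: [-1.2, 5.8, 4.2]
finger_gap: 0.005
finger_force: 2.9
```

Request:
drive_tool:
  moves:
    - {"translation":[0.0,-0.004,0.0],"roll":0.0}
    - {"translation":[0.0,-0.004,0.0],"roll":0.0}

```text
time: 8.5
tool_pos: [500.7, 67.6, 202.3]
eef_rot: [-0.477, 3.103, 0.004]
wrist_force: [-2.1, 6.2, 3.2]
finger_gap: 0.003
finger_force: 3.0
```

Request:
drive_tool:
  moves:
    - {"translation":[0.0,-0.004,0.0],"roll":0.0}
    - {"translation":[0.0,-0.004,0.0],"roll":0.0}

```text
time: 8.7
tool_pos: [501.0, 66.7, 202.2]
eef_rot: [-0.477, 3.103, 0.004]
wrist_force: [-2.9, 5.1, 3.9]
finger_gap: 0.006
finger_force: 3.0
```

```bash
python3 - <<'E'
from h import *
plan((0,49),19)
j=optics.camera('side')[245:315,290:400]; i=optics.camera('top')[180:250,300:410]
cv2.imwrite('pics/c6.png',cv2.resize(np.vstack([j,i]),None,fx=4,fy=4,interpolation=cv2.INTER_CUBIC))
E
```

```text
t 8.7 tipF [-0.7 44.8] tipz 20.2 shift [-0.003  0.017  0.005] roll -0.001 |mm| 4.400158383221385 Fw [-2.9  5.1  3.9]
tool axes x,y in fixture [-1.     0.002] [0.002 1.   ] tool z [ 0.002  0.003 -1.   ]
```

View pics/c6.png

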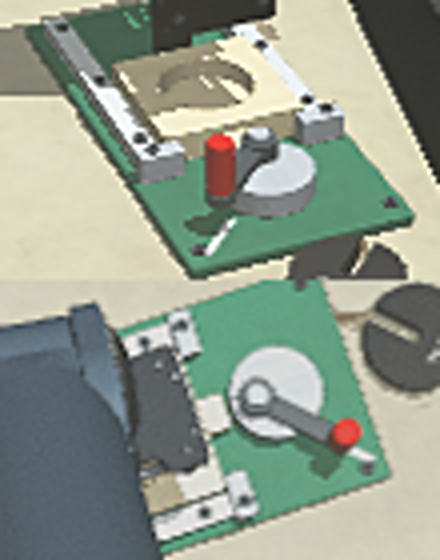

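The box front is a few mm short of the stops (stop face at about (230,478), front edge at about (217,450)). I'll keep pushing.

Request:
drive_tool:
  moves:
    - {"translation":[0.0,-0.004,0.0],"roll":0.0}
    - {"translation":[0.0,-0.008,0.0],"roll":0.0}
    - {"translation":[0.0,-0.008,0.0],"roll":0.0}

```text
time: 9.1
tool_pos: [501.4, 65.7, 202.3]
eef_rot: [-0.478, 3.104, 0.006]
wrist_force: [-3.5, 8.4, 4.7]
finger_gap: 0.006
finger_force: 4.3
```

Request:
drive_tool:
  moves:
    - {"translation":[0.0,-0.004,0.0],"roll":0.0}
    - {"translation":[0.0,-0.004,0.0],"roll":0.0}

```text
time: 9.3
tool_pos: [501.4, 65.5, 202.3]
eef_rot: [-0.479, 3.104, 0.008]
wrist_force: [-3.1, 10.1, 5.5]
finger_gap: 0.009
finger_force: 5.3
```

Request:
drive_tool:
  moves:
    - {"translation":[0.0,-0.004,0.0],"roll":0.0}
    - {"translation":[0.0,-0.004,0.0],"roll":0.0}

```text
time: 9.5
tool_pos: [501.5, 65.3, 202.3]
eef_rot: [-0.48, 3.104, 0.009]
wrist_force: [-3.8, 12.1, 4.6]
finger_gap: 0.006
finger_force: 6.3
```

Request:
drive_tool:
  moves:
    - {"translation":[0.0,-0.005,0.0],"roll":0.0}
    - {"translation":[0.0,-0.008,0.0],"roll":0.0}
    - {"translation":[0.0,-0.008,0.0],"roll":0.0}

```text
time: 9.8
tool_pos: [501.7, 64.9, 202.3]
eef_rot: [0.482, -3.104, -0.012]
wrist_force: [-5.7, 16.6, 7.3]
finger_gap: 0.009
finger_force: 8.4
```

Request:
drive_tool:
  moves:
    - {"translation":[0.0,0.02,0.0],"roll":0.0}
    - {"translation":[0.0,0.06,0.0],"roll":0.0}
    - {"translation":[0.0,0.1,0.0],"roll":0.0}
    - {"translation":[0.0,0.12,-0.1],"roll":0.0}
    - {"translation":[0.0,0.12,-0.28],"roll":0.0}

```text
time: 10.3
tool_pos: [492.1, 88.7, 269.3]
eef_rot: [0.476, -3.098, 0.001]
wrist_force: [2.2, 0.2, -0.0]
finger_gap: 0.006
finger_force: 0.0
```

Request:
drive_tool:
  moves:
    - {"translation":[0.0,0.18,-0.05],"roll":0.0}
    - {"translation":[0.0,0.36,-0.1],"roll":0.0}
    - {"translation":[0.0,0.54,-0.15],"roll":0.0}
    - {"translation":[0.0,0.72,-0.15],"roll":0.0}
    - {"translation":[0.0,0.85,-0.15],"roll":0.0}

```text
time: 10.8
tool_pos: [428.7, 293.7, 309.2]
eef_rot: [-0.479, 3.103, 0.002]
wrist_force: [0.5, 1.0, 0.5]
finger_gap: 0.009
finger_force: 0.0
```

```bash
python3 - <<'E'
from h import *
i=optics.camera('top')[165:275,260:420]
cv2.imwrite('pics/c7.png',cv2.resize(i,None,fx=5,fy=5,interpolation=cv2.INTER_CUBIC))
print(((px('top',np.c_[tow([(49,34),(-49,34),(12,-81),(-12,-81),(-42.4,-142.4)]),[32,32,26,26,76]])-[260,165])*5).round())
E
```

```text
[[240. 217.]
 [303. 397.]
 [475. 214.]
 [491. 257.]
 [635. 261.]]
```

View pics/c7.png

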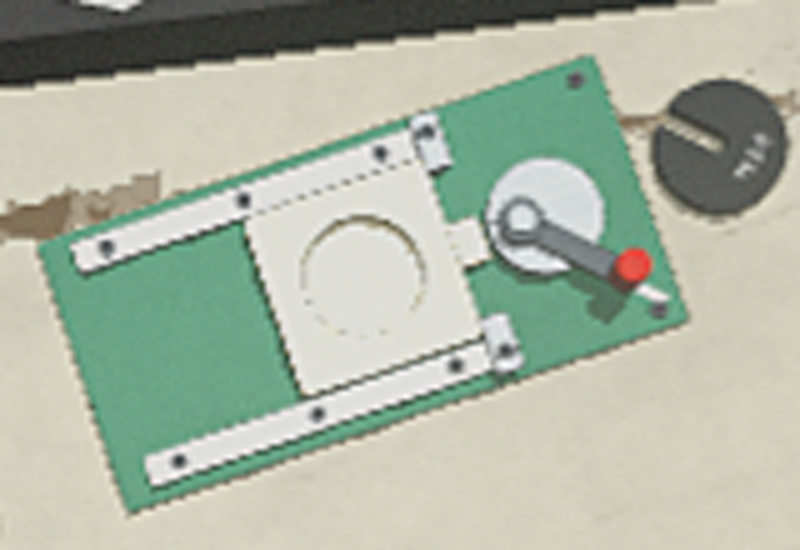

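The box half is against both stops, with its back corners at (245,215) and (303,398) against a predicted (240,217) and (303,397). The knob is at (633,263) over the line, and the arm is clear.

```bash
python3 -c "
from workcell import job; print(job.hand_in())"
```

```text
the job is handed in; nothing more can be done
None
```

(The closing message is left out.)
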